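# Tuck shut the flap of a packed tableware crate

### The job

The packed grey crate is to be closed for storage: with your fingertips push its standing white flap over until it lies flat on the crate's top, keep it pressed down, and push it fully home so that its free edge is tucked beneath the fixed lip and the flap stays shut when you let go. Do not lift, tip or shove the crate, and leave the roll lying on it and everything else on the table where it is.

Things in the scene. Friction and masses are not known exactly. Their poses are not given: they have to be found in the camera images.
- crate: grey plastic crate of plates, loose, about 5 kg: 270 x 270 mm, 120 mm high to its flat top deck; origin at the centre of its underside, z up. Flap hinge axis: along y at x = -95 mm (robot's side), 122.5 mm up; the flap folds over towards +x, where the lip is. Two hinge cheeks on the deck, 50 mm long in x, centred at x = -85 mm, 6 mm thick, 18 mm tall, at y = +-79 mm
- lip (a point): middle of the underside of the lip where its flared mouth begins: crate x = 78 mm, 10 mm above the deck; axes as the crate. The lip is a rigid grey plate fixed to the crate, 130 mm wide in y, 3 mm thick, from crate x = 78 to 115 mm, carried by a post from x = 97 mm on; the flared mouth reaches out to x = 72 mm, its top up to 16 mm above the deck
- flap (a joint): hinge angle of the white plastic flap, rad: 0 flat on the deck, 1.57 upright, at most 1.85 (leaning to crate -x). The flap is 140 mm wide (y), 4 mm thick, free edge 160 mm from the hinge axis, 0.1 kg. A spring opens it: left alone it stands somewhere from 1.25 to 1.75 and springs up again unless the lip holds it; holding it flat at the ridge takes about 3 to 5 N
- carriage (a joint): how far the flap, its hinge pin running in slots, is slid towards the lip (crate +x), m: 0 back, 0.025 fully home (end stop). About 4 N of friction; it stays where left. At 0 the flat flap's free edge is 7 mm short of the lip's mouth, at 0.025 it is 12 mm deep under the lip's plate. Slid forward before it is flat, the flap lands on top of the lip instead
- hinge_mid (a point): middle of the flap's hinge pin, on the hinge axis; moves with joint carriage. Axes as the crate. The flap's two faces lie 2 mm either side of this axis
- ridge (a point): middle of the top of the push ridge on the flap's outer face (the face towards the robot's side when it stands): a bar 100 mm long (y), 8 mm thick, 10 mm proud of the face, its centre 109 mm from the hinge axis. Axes turn with the flap: x from hinge to free edge, z out of the outer face (up when flat)
- label_roll: bystander lying on the crate's deck beside the flap, on the crate's +y side: small paper roll, 40 mm across, 25 mm tall, origin at the centre of its underside
- tape_roll: bystander beside the crate: roll of tape lying flat, 90 mm across, 48 mm tall, origin under its centre
- mug: bystander beside the crate: white mug, 76 mm across, 90 mm tall, origin under its centre
- small_carton: bystander: small cardboard carton 90 x 70 x 60 mm, origin under its centre
- bowl: bystander: white bowl, 120 mm across, 55 mm tall, origin under its centre
- saucers: bystander: stack of six white saucers, 140 mm across, 50 mm tall, origin under its centre
- cleaner: bystander: white plastic bottle, 60 mm across, 150 mm tall, origin under its centre

How it is judged:
By the outcome, as a careful person would: the job done as asked, in the order asked, and still so for the second after the job is handed in, with the robot touching nothing.
It also fails if it takes over 40 s, if anything falls off the work surface, if the arm or the gripper's body presses on something with over 40 N, if the wrist force passes 120 N, or if a joint passes its speed limit or range.

### The arm

A 6-joint arm with a two-finger parallel gripper is mounted at the origin on the work surface. World frame = base frame: x ahead of the robot, y to its left, z up, the work surface at z = 0. Lengths are in m, angles in rad, forces in N, time in s.
With the tool pointing down it reaches from about 0.3 to 0.875 m from the base axis. Payload 6.4 kg.
Tool frame: the origin (TCP) lies on the centre line of the jaws, within the pads' length; the fingertips stand 17 mm ahead of it and the grasp point (between the pads) lies 2 mm behind it; z points along the fingers, x is the direction in which the jaws open and shut, and the axes are right-handed (so a half turn about z gives the same grasp; the last joint's range is limited). The gripper opens to 85 mm and grips with 20 to 120 N. Pads are 22 mm wide; open, the fingers measure 114 mm over their backs; the gripper's body (76 mm by 85 mm) begins 54 mm behind the grasp point. The pads swing forward as they close: fully open they stand 13 mm farther back than shut.
Start: joints at [0.93, 0.181, 1.607, -0, 1.354, -0.206], TCP at [0.242, 0.522, 0.248] pointing down, gripper open.
Joint ranges: [-2.99, 2.99], [-0.89, 2.07], [0.3, 2.58], [-1.14, 4.28], [0, 2.63], [-3.12, 3.12]. Speed limits (rad/s): [2.57, 2.57, 3.01, 3.14, 3.14, 3.14].

### API

Orientations are given as a unit quaternion [w, x, y, z].
In Python, from bench import ctrl gives the robot as it stands.
- The arm moves only by the tool servo_tool, never from a script. Its argument "increments" is text: rows parted by semicolons, each of 5 numbers parted by spaces: the shift along the tool's x, y, z in cm, then the turn about the tool's z in rad, then the opening, from 0 (shut) to 1 (fully open). In form: dx dy dz yaw gripper; .... A call has 1 to 10 rows; each row shifts and turns the commanded pose from where the row before left it, along the tool's axes as they then stand; what a row does not reach is not made up. A row lasts 1/8 s, in which the tool goes at most 62.5 mm and 10.7 degrees, less where a joint would pass 70% of its speed; a pose out of reach is approached as far as the arm can. A call is refused whole if a number of a shift passes 6.25 or a number of a turn 0.188, either way. A call with a gripper value outside its range is refused whole. The fingers move at their own pace and stop on an object; the grip force is fixed at half the most. Time passes only in rows, so rows that do not move let the fingers close. It gives the time, the measured TCP pose, the force and the opening at its end, in the units of the state.
- ctrl.get_obs(): the state, without advancing time (a new reading comes with each control period).
- ctrl.camera(name): name is "scene" or "top" or "wrist"; returns (picture, depth): 384x512x3 uint8, red, green, blue; 384x512 float32, m along the optical axis (not along the pixel's ray), 0 where there is no reading.
- ctrl.camera_params(name): a dict with "mtx" (3x3 intrinsics, pixels), "position" and "attitude" of the camera in the world; the wrist camera has in their place "tool_from_camera" (4x4, takes a point from camera to tool coordinates, whose origin is the TCP and whose axes are the tool frame's). Camera axes: x right, y down, z forward; pixel columns grow to the right and rows downward; lengths in m; the calibration is good to about 2 mm. A picture is of the moment at which its call begins: read the wrist's pose just before it. camera_params takes no time and is no camera call.
- ctrl.hand_in(): hands the job in, once; it reports no verdict.
The state is a dict: "time_s": time; "q": joint angles; "dq": joint speeds; "joint_efforts": joint torques, N m; "eef_pos": TCP position; "eef_rot": TCP orientation; "wrist_force": force on the tool from outside, world axes, zero at the start; "torque": the same for the moment, N m; "opening": opening from 0.0 (shut) to 1.0 (fully open).
Only numpy, scipy, OpenCV 4.12 (cv2) and the standard library are available. Lean on these libraries where they do the work, as an engineer would, in place of code of your own. Each camera call takes 0.05 s, during which the arm holds its last target.

## Working session

There is one attempt and no reset: what is moved stays moved. The work goes in short steps, Python scripts to look and compute and a tool call to move; the robot and the scene stay as the last step left them, time stands still between calls to the robot, and variables do not carry over. Pictures are saved under pics/ and viewed, and the job is handed in when it is done.

Besides the shell and the picture viewer there is one more tool, called after "Emit:" as name(argument=value, ...) on one line, values as JSON. servo_tool: Moves the arm, as the interface text tells. Its arguments: {"type":"object","properties":{"increments":{"type":"string"}},"required":["increments"]}

```bash
mkdir -p pics; ls
python3 - <<'E'
from bench import ctrl
import cv2,numpy as np
print(ctrl.get_obs())
for n in("scene","top"):
    p,d=ctrl.camera(n); np.savez(f"{n}0.npz",p=p,d=d); cv2.imwrite(f"pics/{n}0.png",p[:,:,::-1]); print(n,ctrl.camera_params(n))
print(ctrl.camera_params("wrist"))
E
```

```text
pics
{'time_s': 0.0, 'q': array([ 9.29706760e-01,  1.81570607e-01,  1.60802537e+00,  1.23203279e-05,
        1.35381565e+00, -2.06325291e-01]), 'dq': array([-0.00086604, -0.00074165,  0.00119105, -0.00021985, -0.00106071,
       -0.00020095]), 'joint_efforts': array([-5.70202264e-04, -4.44888103e+01, -3.51327789e+01, -4.84282245e-04,
        9.44614818e-03, -1.27859400e-05]), 'eef_pos': array([0.24185351, 0.52106999, 0.24735913]), 'eef_rot': array([ 3.16200538e-04,  8.42970302e-01,  5.37959332e-01, -8.52767136e-04]), 'wrist_force': array([-0.84000994,  0.2236053 , -0.04440819]), 'torque': array([-0.05303858, -0.01813086,  0.01636373]), 'opening': 1.0004599304317705}
scene {'mtx': array([[368.44403084,   0.        , 254.6403319 ],
       [  0.        , 368.44403084, 195.12689876],
       [  0.        ,   0.        ,   1.        ]]), 'position': array([1.00236943, 0.64250053, 1.06565847]), 'attitude': array([-0.10131962,  0.26939794,  0.90159913, -0.32292119])}
top {'mtx': array([[465.62438736,   0.        , 249.87589802],
       [  0.        , 465.62438736, 190.64483159],
       [  0.        ,   0.        ,   1.        ]]), 'position': array([ 0.31406033, -0.00987997,  1.6164656 ]), 'attitude': array([-0.04986318,  0.71579504, -0.69449826,  0.05313472])}
{'mtx': array([[306.72324013,   0.        , 260.44878937],
       [  0.        , 306.72324013, 191.4529495 ],
       [  0.        ,   0.        ,   1.        ]]), 'tool_from_camera': array([[ 9.99999348e-01, -6.62237164e-04,  9.30004506e-04,
         2.09158374e-03],
       [ 3.88370153e-04,  9.63318748e-01,  2.68359534e-01,
        -6.75050137e-02],
       [-1.07360843e-03, -2.68358998e-01,  9.63318377e-01,
        -1.24999483e-01],
       [ 0.00000000e+00,  0.00000000e+00,  0.00000000e+00,
         1.00000000e+00]])}
```

View pics/scene0.png

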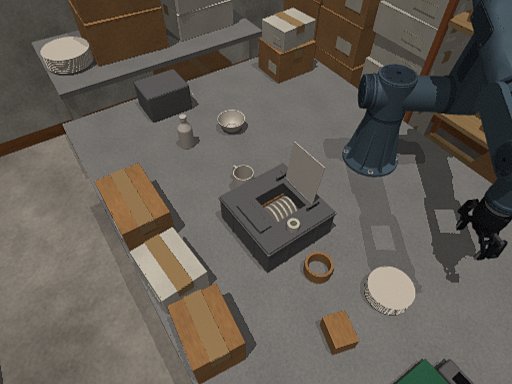

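View pics/top0.png

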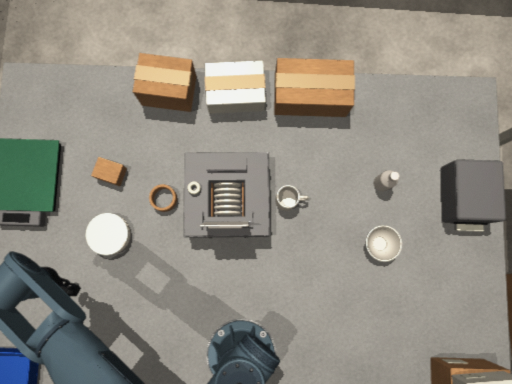

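The top view shows the crate at about pixel (227,195), with the lip at its upper edge (col 227, row 165) and the flap standing edge-on at row 225. The roll is at (194,188), the mug at (289,196) and the tape at (162,197). Next I'll measure the crate.

```bash
cat > h.py <<'E'
import numpy as np,cv2
from scipy.spatial.transform import Rotation as R
from bench import ctrl
def rot(q): return R.from_quat([q[1],q[2],q[3],q[0]]).as_matrix()
def cloud(n,d):
    c=ctrl.camera_params(n);K=c['mtx'];v,u=np.mgrid[:384,:512]
    P=np.stack([(u-K[0,2])/K[0,0]*d,(v-K[1,2])/K[1,1]*d,d],-1)
    return P@rot(c['attitude']).T+c['position']
E
python3 - <<'E'
from h import *
for n in("top","scene"):
    f=np.load(n+"0.npz");p,d=f['p'],f['d'];W=cloud(n,d)
    tb=W[...,2][(np.abs(W[...,2])<.02)&(W[...,0]>.3)&(W[...,0]<.7)&(abs(W[...,1])<.4)];print(n,'table z',np.median(tb))
    ok=(d>0)&(W[...,0]>.2)&(W[...,0]<.75)&(abs(W[...,1]-.05)<.25)
    m=(ok&(W[...,2]>.105)&(W[...,2]<.15)).astype(np.uint8)
    nl,l,s,c=cv2.connectedComponentsWithStats(m);i=1+np.argmax(s[1:,4]);m=l==i
    xy=W[m][:,:2].astype(np.float32);r=cv2.minAreaRect(xy*1000);print('rect',r,'z',np.median(W[m][:,2]))
    f=ok&(W[...,2]>.155)&(W[...,2]<.32)
    nl,l,s,c=cv2.connectedComponentsWithStats(f.astype(np.uint8))
    for i in range(1,nl):
        if s[i,4]>20:
            q=W[l==i];print(s[i],q.min(0).round(3),q.max(0).round(3),q.mean(0).round(3))
            if n=='scene':
                cc=q-q.mean(0);print(np.linalg.svd(cc,full_matrices=False)[2][2])
    hi=ok&(W[...,2]>.124)&(W[...,2]<.155)
    nl,l,s,c=cv2.connectedComponentsWithStats(hi.astype(np.uint8))
    for i in range(1,nl):
        if s[i,4]>8:
            q=W[l==i];print('hi',s[i],q.min(0).round(3),q.max(0).round(3),np.median(q,0).round(3))
    im=cv2.resize(f_p:=p[140:250,170:310] if n=='top' else p[130:280,200:350],None,fx=4,fy=4,interpolation=2);cv2.imwrite(f'pics/{n}z.png',im[:,:,::-1])
E
```

```text
top table z 0.00107327776614774
rect ((523.7870483398438, 63.95464324951172), (279.12060546875, 278.37188720703125), 1.9983431100845337) z 0.12123846036355279
[200 222  48   7 255] [ 0.401 -0.008  0.165] [0.426 0.129 0.288] [0.413 0.06  0.239]
hi [203 153  45  21 565] [ 0.587 -0.001  0.124] [0.653 0.142 0.143] [0.617 0.07  0.134]
hi [261 153   5   5  10] [ 0.646 -0.06   0.124] [ 0.659 -0.046  0.128] [ 0.651 -0.053  0.126]
hi [251 179   7   3   9] [ 0.564 -0.036  0.124] [ 0.572 -0.016  0.131] [ 0.568 -0.026  0.125]
hi [186 181  14  15 122] [0.512 0.149 0.124] [0.559 0.192 0.154] [0.536 0.169 0.144]
hi [201 202   5   7  12] [0.472 0.129 0.124] [0.491 0.143 0.132] [0.48  0.136 0.126]
hi [235 211  18  16  64] [ 0.418 -0.023  0.124] [0.466 0.031 0.144] [ 0.437 -0.016  0.136]
hi [199 212   6  12  43] [0.422 0.131 0.124] [0.458 0.148 0.152] [0.44  0.139 0.136]
hi [208 217   4   5   9] [0.431 0.108 0.124] [0.444 0.118 0.128] [0.437 0.112 0.127]
hi [194 220   3   6   9] [0.417 0.156 0.124] [0.433 0.162 0.129] [0.423 0.159 0.126]
hi [223 220   7   2   9] [0.432 0.05  0.124] [0.436 0.07  0.128] [0.433 0.06  0.125]
hi [253 222   7   9  12] [ 0.406 -0.046  0.124] [ 0.432 -0.027  0.129] [ 0.418 -0.037  0.126]
hi [196 226   8   4  14] [0.404 0.133 0.124] [0.414 0.155 0.14 ] [0.411 0.143 0.127]
hi [185 230   5   6   9] [0.384 0.176 0.124] [0.4   0.19  0.127] [0.39  0.186 0.125]
scene table z -0.0007972049894587885
rect ((526.0687255859375, 65.88912963867188), (280.478271484375, 277.0599365234375), 2.3814516067504883) z 0.11946085120099337
[ 287  142   38   56 1125] [ 0.407 -0.011  0.155] [0.434 0.131 0.283] [0.421 0.063 0.222]
[0.98899726 0.04140552 0.14202112]
hi [276 172  43  39 322] [ 0.414 -0.023  0.124] [0.469 0.144 0.155] [0.433 0.069 0.137]
hi [236 199  35  35 488] [0.596 0.002 0.124] [0.643 0.134 0.139] [0.621 0.072 0.132]
hi [286 218  14  15 145] [0.521 0.148 0.124] [0.56  0.188 0.148] [0.541 0.171 0.142]
```

View pics/scenez.png

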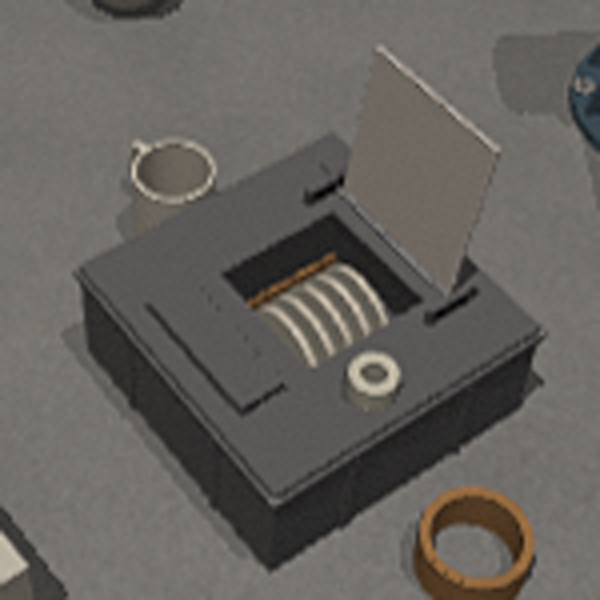

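View pics/topz.png

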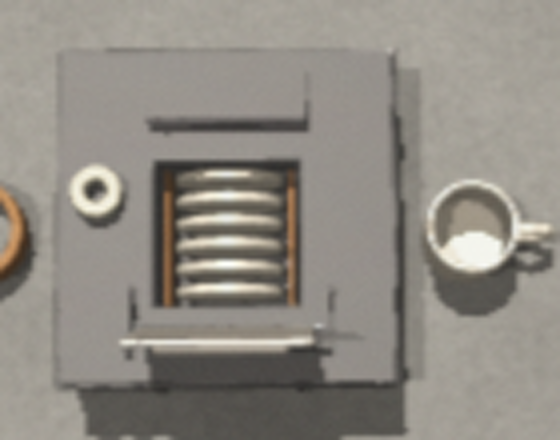

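The two views agree: crate centre about (0.525, 0.065), yaw about +0.04 rad, hinge about (0.430, 0.061), flap at about 1.71 rad leaning towards the robot. The plan is to shut the fingers with the jaws along y, come in behind the flap, push at the ridge with the tip just below it, then follow the arc and press down.

Emit:
servo_tool(increments="0 0 0 -0.158 0; 0 0 0 -0.158 0; 0 0 0 -0.158 0; 0 0 0 0 0")

```text
time_s: 0.6
eef_pos: [0.242, 0.5213, 0.2478]
eef_rot: [0.0, 0.694, 0.72, -0.0]
wrist_force: [-0.2, -0.0, -0.1]
opening: 0.144
```

Emit:
servo_tool(increments="-2.5 0.5 0 0 0; -4.5 0.9 0 0 0; -4.5 0.9 0 0 0; -4.5 0.9 0 0 0; -4.5 0.9 0 0 0; -4.5 0.9 0 0 0; -4.5 0.9 0 0 0; -4.5 0.9 0 0 0; -4.5 0.9 0 0 0; -3 0.5 0 0 0")

```text
time_s: 1.85
eef_pos: [0.3406, 0.1083, 0.2484]
eef_rot: [0.0, 0.695, 0.719, 0.0]
wrist_force: [1.0, 0.7, 0.2]
opening: 0.0
```

Emit:
servo_tool(increments="-2.5 0.2 0 0 0; -2.5 0.3 0 -0.005 0; 0 0 0 0 0; 0 0 0 0 0")

```text
time_s: 2.35
eef_pos: [0.3472, 0.0607, 0.2482]
eef_rot: [-0.0, 0.692, 0.722, 0.0]
wrist_force: [0.2, -0.4, 0.2]
opening: -0.001
```

Run:
```python
from h import *
o=ctrl.get_obs();print(o['eef_pos'],o['wrist_force'],o['q'])
for n in("wrist","scene"):
    p,d=ctrl.camera(n); cv2.imwrite(f'pics/{n}1.png',p[:,:,::-1])
```

```text
[0.3471875  0.06069176 0.24820662] [ 0.21363839 -0.41010145  0.15950438] [-1.68086825e-01 -3.74996420e-01  2.11524595e+00  4.02031258e-04
  1.40158083e+00 -1.78105058e+00]
```

View pics/wrist1.png

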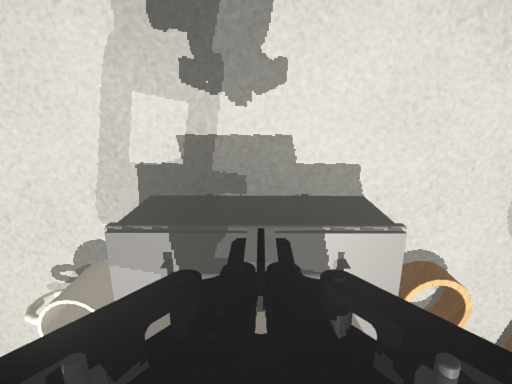

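View pics/scene1.png

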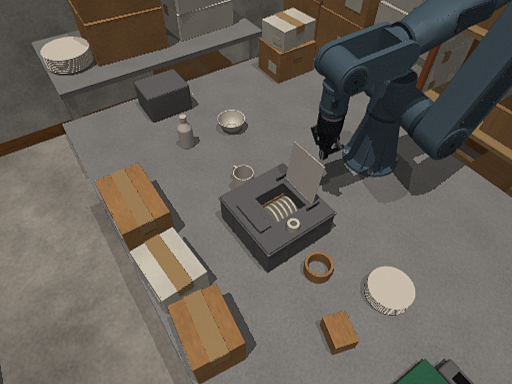

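Emit:
servo_tool(increments="-0.1 0 0.7 0 0; 0 0 0.7 0 0; 0 1.5 0 0 0; 0 1.5 0 0 0; 0 0.5 0 0 0; 0 0 0 0 0")

```text
time_s: 3.2
eef_pos: [0.3821, 0.061, 0.2338]
eef_rot: [-0.0, 0.691, 0.723, -0.0]
wrist_force: [-0.3, -0.1, 0.0]
opening: 0.001
```

Emit:
servo_tool(increments="0 0.5 0 0 0; 0 0.5 0 0 0; 0 0.5 0 0 0; 0 0 0 0 0; 0 0 0 0 0")

```text
time_s: 3.82
eef_pos: [0.3972, 0.0615, 0.2342]
eef_rot: [-0.0, 0.691, 0.723, -0.0]
wrist_force: [0.1, 0.0, 0.4]
opening: 0.004
```

```bash
cat > look.py <<'E'
import sys
from h import *
t=sys.argv[1]
o=ctrl.get_obs();print(o['eef_pos'].round(4),o['wrist_force'].round(2))
p,d=ctrl.camera("scene");W=cloud("scene",d)
cv2.imwrite(f'pics/s{t}.png',cv2.resize(p[110:280,190:370],None,fx=3.3,fy=3.3,interpolation=2)[:,:,::-1])
hsv=cv2.cvtColor(p,cv2.COLOR_RGB2HSV)
m=(abs(W[...,1]-.063)<.06)&(W[...,2]>.126)&(W[...,0]>.38)&(W[...,0]<.66)&(p.min(2)>85)
nl,l,s,c=cv2.connectedComponentsWithStats(m.astype(np.uint8));i=1+np.argmax(s[1:,4]);q=W[l==i]
n=np.linalg.svd(q-q.mean(0),full_matrices=False)[2][2];n*=np.sign(n[0]);print(len(q),'normal',n.round(3),'theta',np.arctan2(n[0],-n[2]),q.min(0).round(3),q.max(0).round(3))
E
python3 look.py a
```

```text
[0.3972 0.0615 0.2342] [0.09 0.04 0.4 ]
1079 normal [0.995 0.041 0.088] theta 1.6591171961008757 [0.405 0.003 0.126] [0.438 0.123 0.284]
```

View pics/sa.png

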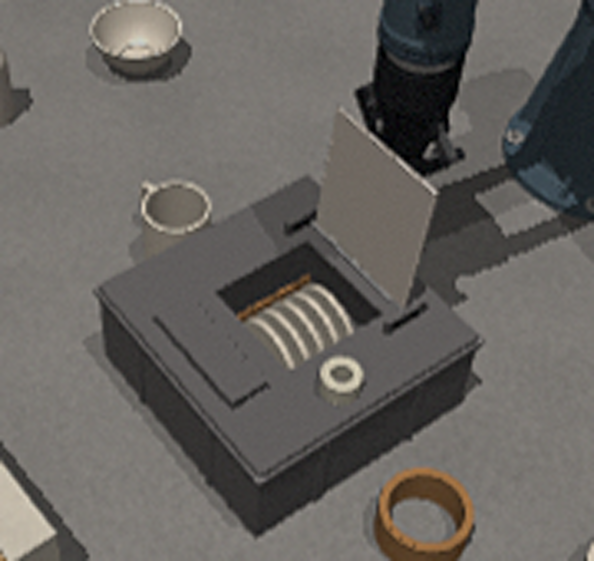

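The scene view shows the flap moving: its fitted angle is 1.66, as the model predicts for this TCP. The push continues along the planned path.

Emit:
servo_tool(increments="0 0.5 0 0 0; 0 0.5 0 0 0; 0 0.9 0.1 0 0; 0 0.9 0.2 0 0; 0 0.8 0.2 0 0; 0 0.8 0.2 0 0; 0 0 0 0 0")

```text
time_s: 4.75
eef_pos: [0.4417, 0.0635, 0.227]
eef_rot: [-0.0, 0.691, 0.723, -0.0]
wrist_force: [-0.6, -0.0, -0.1]
opening: 0.0
```

```bash
python3 look.py b
```

```text
[0.4417 0.0635 0.227 ] [-0.63 -0.04 -0.06]
383 normal [0.008 0.005 1.   ] theta 3.133751097118803 [0.597 0.003 0.127] [0.643 0.123 0.138]
```

View pics/sb.png

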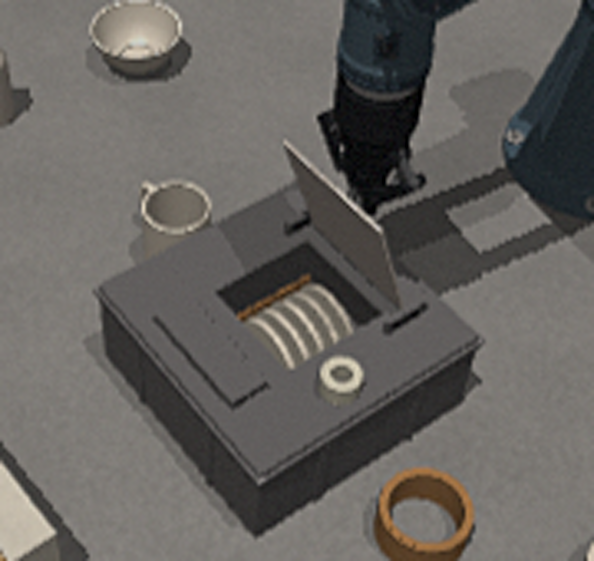

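The scene view shows the flap following at about 1.25 rad with the fingers behind it, and the crate hasn't moved.

Emit:
servo_tool(increments="0 0.75 0.45 0 0; 0 0.75 0.45 0 0; 0 0.8 0.4 0 0; 0 0.55 0.4 0 0; 0 0.5 0.4 0 0; 0 0 0 0 0")

```text
time_s: 5.55
eef_pos: [0.4749, 0.0649, 0.2059]
eef_rot: [-0.0, 0.691, 0.723, -0.0]
wrist_force: [-0.7, -0.0, 0.3]
opening: -0.001
```

```bash
python3 look.py c
```

```text
[0.4749 0.0649 0.2059] [-0.75 -0.01  0.33]
383 normal [0.019 0.002 1.   ] theta 3.1225455208165274 [0.596 0.003 0.127] [0.643 0.122 0.139]
```

View pics/sc.png

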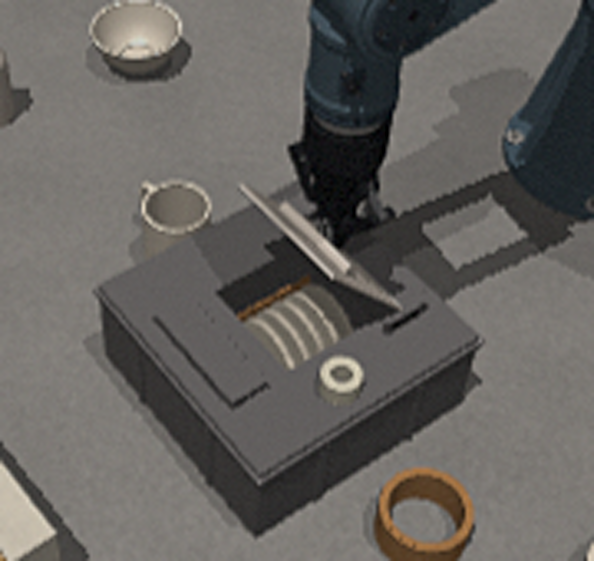

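The tip sits between the hinge and the ridge, with the flap at about 0.85 rad. Contact forces are small, so I'll keep following the arc.

Emit:
servo_tool(increments="0 0.47 0.46 0 0; 0 0.46 0.46 0 0; 0 0.4 0.52 0 0; 0 0.4 0.52 0 0; 0 0.3 0.57 0 0; 0 0.3 0.57 0 0; 0 0.22 0.6 0 0; 0 0.2 0.6 0 0; 0 0 0 0 0")

```text
time_s: 6.72
eef_pos: [0.502, 0.0662, 0.1626]
eef_rot: [-0.0, 0.691, 0.723, -0.0]
wrist_force: [0.5, 0.3, 2.2]
opening: 0.002
```

```bash
python3 look.py d
```

```text
[0.502  0.0662 0.1626] [0.48 0.27 2.24]
888 normal [ 0.262  0.012 -0.965] theta 0.2652064490107606 [0.439 0.003 0.126] [0.59  0.123 0.168]
```

View pics/sd.png

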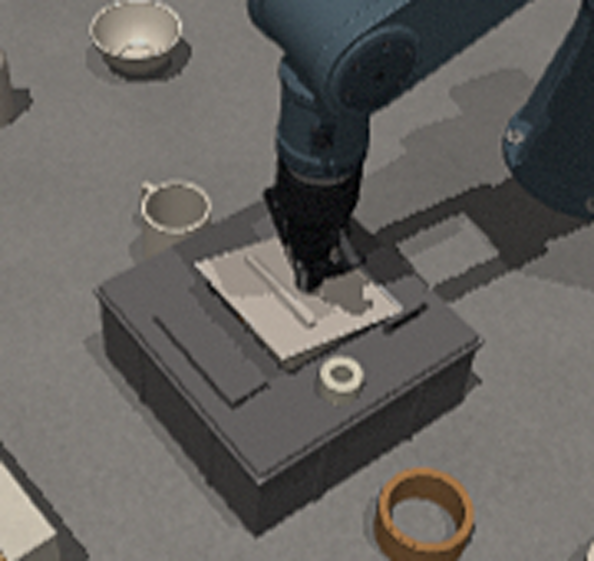

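The flap is at 0.265 rad and its free edge is still short of the lip, so the carriage hasn't slid. Next I'll press it down flat.

Emit:
servo_tool(increments="0 0.13 0.5 0 0; 0 0.12 0.5 0 0; 0 0.05 0.5 0 0; 0 0 0.4 0 0; 0 0 0 0 0")

```text
time_s: 7.4
eef_pos: [0.5052, 0.0663, 0.144]
eef_rot: [-0.0, 0.691, 0.723, -0.0]
wrist_force: [-1.2, 0.2, 2.4]
opening: -0.003
```

Emit:
servo_tool(increments="0 0 0.2 0 0; 0 0 0 0 0")

```text
time_s: 7.65
eef_pos: [0.5053, 0.0663, 0.1423]
eef_rot: [0.0, 0.691, 0.723, 0.0]
wrist_force: [-0.4, 0.3, 3.2]
opening: -0.001
```

Emit:
servo_tool(increments="0 0 0.1 0 0; 0 0 0 0 0")

```text
time_s: 7.9
eef_pos: [0.5053, 0.0662, 0.1414]
eef_rot: [0.0, 0.691, 0.723, 0.0]
wrist_force: [0.1, -1.2, 4.6]
opening: 0.003
```

Emit:
servo_tool(increments="0 0 0.1 0 0; 0 0 0 0 0")

```text
time_s: 8.15
eef_pos: [0.5054, 0.0663, 0.1412]
eef_rot: [0.0, 0.691, 0.723, 0.0]
wrist_force: [-3.6, 0.1, 11.8]
opening: 0.001
```

```bash
python3 look.py e
```

```text
[0.5054 0.0663 0.1412] [-3.58  0.09 11.78]
373 normal [ 0.008 -0.002 -1.   ] theta 0.007500449535133387 [0.595 0.003 0.127] [0.643 0.123 0.138]
```

View pics/se.png

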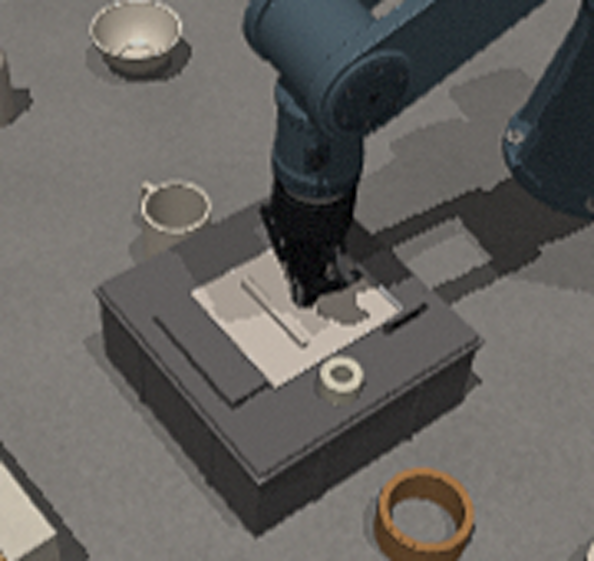

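The flap is flat, its free edge just short of the lip and below it, and Fz is 12 N. Now I'll slide forward along it to the ridge.

Emit:
servo_tool(increments="0 0.4 0 0 0; 0 0.4 0 0 0; 0 0.4 0 0 0; 0 0.4 0 0 0; 0 0 0 0 0")

```text
time_s: 8.82
eef_pos: [0.5214, 0.0669, 0.1412]
eef_rot: [0.0, 0.691, 0.723, -0.0]
wrist_force: [-4.5, -0.6, 11.7]
opening: -0.002
```

Emit:
servo_tool(increments="0 0.3 0 0 0; 0 0.3 0 0 0; 0 0 0 0 0")

```text
time_s: 9.2
eef_pos: [0.5272, 0.0671, 0.1412]
eef_rot: [-0.0, 0.691, 0.723, -0.0]
wrist_force: [-5.7, 0.6, 11.3]
opening: -0.002
```

```bash
python3 look.py f
```

```text
[0.5272 0.0671 0.1412] [-5.7   0.57 11.3 ]
371 normal [ 0.001 -0.003  1.   ] theta 3.1404764299665735 [0.589 0.003 0.126] [0.643 0.123 0.137]
```

View pics/sf.png

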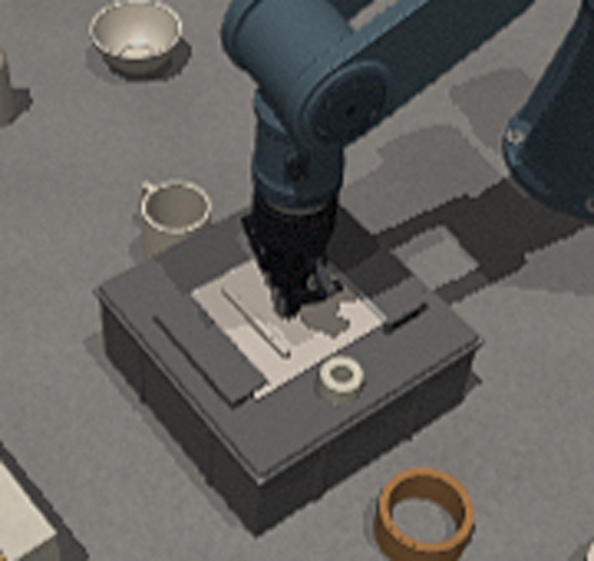

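Friction is carrying the flap forward with the finger. In this view its free edge has passed under the lip, so I'll keep sliding it towards the stop.

Emit:
servo_tool(increments="0 0.3 0 0 0; 0 0.3 0 0 0; 0 0 0 0 0")

```text
time_s: 9.62
eef_pos: [0.5323, 0.0675, 0.1412]
eef_rot: [-0.001, 0.691, 0.723, -0.001]
wrist_force: [-8.7, -0.1, 15.0]
opening: 0.002
```

Emit:
servo_tool(increments="0 0.3 0 0 0; 0 0.3 0 0 0; 0 0.3 0 0 0; 0 0 0 0 0")

```text
time_s: 10.12
eef_pos: [0.5413, 0.068, 0.1412]
eef_rot: [-0.001, 0.691, 0.723, -0.001]
wrist_force: [-7.6, -0.0, 14.8]
opening: 0.006
```

Emit:
servo_tool(increments="0 0.3 0 0 0; 0 0.3 0 0 0; 0 0 0 0 0")

```text
time_s: 10.5
eef_pos: [0.5472, 0.0683, 0.1412]
eef_rot: [-0.001, 0.691, 0.723, -0.001]
wrist_force: [-8.2, 0.4, 15.1]
opening: 0.0
```

```bash
python3 look.py g
```

```text
[0.5472 0.0683 0.1412] [-8.23  0.43 15.1 ]
280 normal [ 0.005  0.005 -1.   ] theta 0.00493165759289961 [0.596 0.003 0.126] [0.643 0.123 0.138]
```

View pics/sg.png

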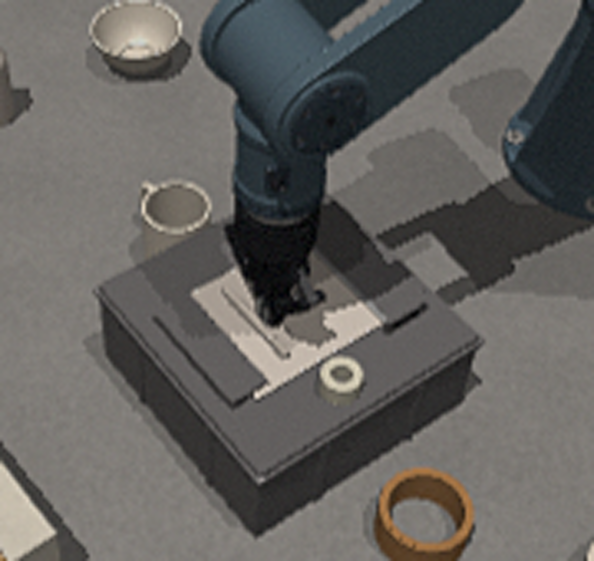

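The flap is in the same place in the last two pictures, so it is probably at the end stop with the finger slipping towards the ridge. Pushing gently on the ridge will confirm that.

Emit:
servo_tool(increments="0 0.2 0 0 0; 0 0 0 0 0")

```text
time_s: 10.8
eef_pos: [0.5474, 0.0683, 0.1412]
eef_rot: [-0.002, 0.691, 0.723, -0.003]
wrist_force: [-17.2, -1.1, 21.8]
opening: -0.003
```

Emit:
servo_tool(increments="0 0.1 0 0 0; 0 0 0 0 0")

```text
time_s: 11.05
eef_pos: [0.5474, 0.0683, 0.1411]
eef_rot: [-0.003, 0.691, 0.723, -0.003]
wrist_force: [-20.9, -2.3, 25.3]
opening: -0.001
```

Run:
```python
from h import *
o=ctrl.get_obs();p,d=ctrl.camera("wrist");T=ctrl.camera_params("wrist");K=T['mtx'];T=T['tool_from_camera']
v,u=np.mgrid[:384,:512];P=np.stack([(u-K[0,2])/K[0,0]*d,(v-K[1,2])/K[1,1]*d,d],-1)
W=(P@T[:3,:3].T+T[:3,3])@rot(o['eef_rot']).T+o['eef_pos']
cv2.imwrite('pics/w2.png',p[:,:,::-1]);np.savez('w2.npz',p=p,W=W)
```

```text
(no output)
```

View pics/w2.png

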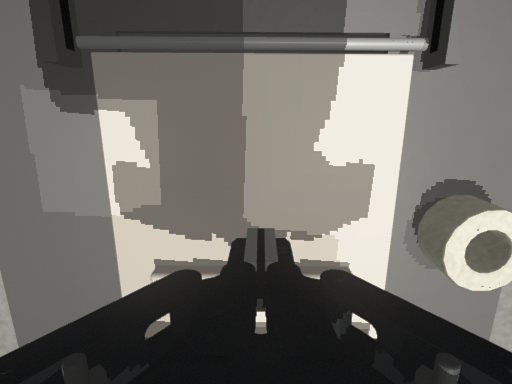

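The wrist view shows the tips against the ridge (rows 265–300). The tool stopped firmly at x = 0.5474, about where fully home should be (0.549), and the force rose to 21 N without movement. I'll lift straight up so the flap isn't dragged back.

Emit:
servo_tool(increments="0 0 -0.2 0 0; 0 0 -0.3 0 0; 0 0 -0.5 0 0; 0 0 -1 0 0; 0 0 -2 0 0; 0 0 -4 0 0; 0 -2 -4 0 0; 0 -4 -4 0 0; 0 -5 -2 0 0; 0 0 0 0 0")

```text
time_s: 12.35
eef_pos: [0.4403, 0.0636, 0.3227]
eef_rot: [0.002, 0.691, 0.723, 0.002]
wrist_force: [0.6, 0.2, 0.2]
opening: 0.002
```

```bash
python3 look.py k
python3 - <<'E'
from h import *
p,d=ctrl.camera("top");W=cloud("top",d);p0=np.load('top0.npz')['p']
cv2.imwrite('pics/topk.png',cv2.resize(p[130:260,80:330],None,fx=3,fy=3,interpolation=2)[:,:,::-1])
ok=(d>0)&(W[...,0]>.2)&(W[...,0]<.75)&(abs(W[...,1]-.05)<.25)
m=(ok&(W[...,2]>.105)&(W[...,2]<.15)).astype(np.uint8)
nl,l,s,c=cv2.connectedComponentsWithStats(m);m=l==1+np.argmax(s[1:,4])
print(cv2.minAreaRect((W[m][:,:2]*1000).astype(np.float32)))
p,d=ctrl.camera("scene");W=cloud("scene",d);ok=(d>0)&(W[...,0]>.2)&(W[...,0]<.75)&(abs(W[...,1]-.05)<.25)
m=(ok&(W[...,2]>.105)&(W[...,2]<.15)).astype(np.uint8)
nl,l,s,c=cv2.connectedComponentsWithStats(m);m=l==1+np.argmax(s[1:,4])
print(cv2.minAreaRect((W[m][:,:2]*1000).astype(np.float32)))
hi=ok&(W[...,2]>.124)&(W[...,2]<.155)
nl,l,s,c=cv2.connectedComponentsWithStats(hi.astype(np.uint8))
for i in range(1,nl):
    if s[i,4]>8:
        q=W[l==i];print('hi',s[i],q.min(0).round(3),q.max(0).round(3),np.median(q,0).round(3))
E
```

```text
[0.4403 0.0636 0.3227] [0.56 0.18 0.22]
963 normal [ 0.041  0.002 -0.999] theta 0.04126605683670757 [0.492 0.003 0.126] [0.641 0.123 0.141]
((523.5371704101562, 63.818580627441406), (279.0223083496094, 277.77142333984375), 2.2671525478363037)
((527.096923828125, 65.30218505859375), (276.77581787109375, 277.8220520019531), 2.163630485534668)
hi [276 171  13  12  52] [ 0.42  -0.022  0.124] [ 0.469 -0.005  0.141] [ 0.45  -0.016  0.135]
hi [ 236  184   83   50 1698] [ 0.414 -0.006  0.124] [0.643 0.144 0.141] [0.566 0.073 0.128]
hi [287 218  13  15 145] [0.52  0.148 0.124] [0.559 0.189 0.148] [0.541 0.172 0.142]
```

View pics/sk.png

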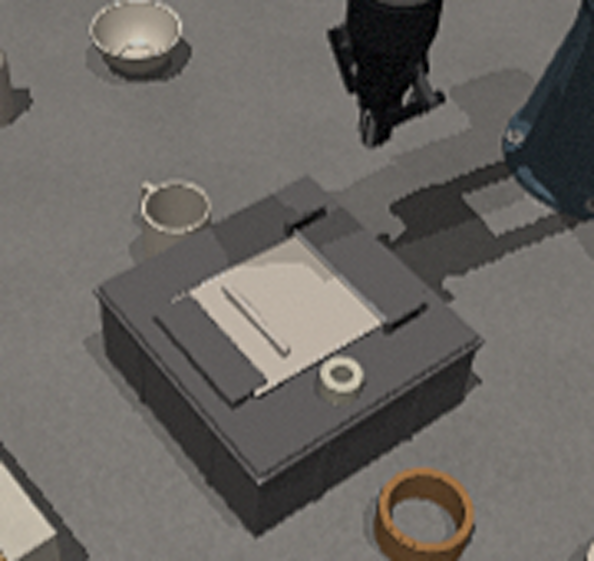

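View pics/topk.png

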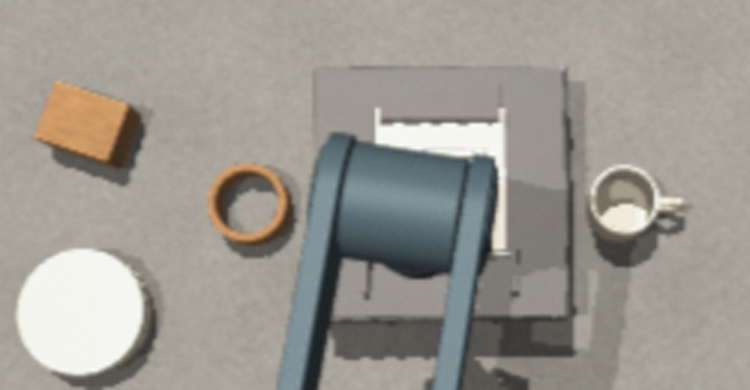

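The flap stays shut with the robot clear, and its side strips show beyond the lip's mouth. Crate and bystanders haven't moved. One last check is how far under the lip the free edge reaches.

Run:
```python
from h import *
for n in("scene","top"):
    p,d=ctrl.camera(n);c=ctrl.camera_params(n);K=c['mtx'];v,u=np.mgrid[:384,:512]
    r=np.stack([(u-K[0,2])/K[0,0],(v-K[1,2])/K[1,1],np.ones(u.shape)],-1)@rot(c['attitude']).T
    W=c['position']+r*((.127-c['position'][2])/r[...,2])[...,None]
    a=.04;D=W[...,:2]-np.array([.525,.065]);x=D[...,0]*np.cos(a)+D[...,1]*np.sin(a);y=-D[...,0]*np.sin(a)+D[...,1]*np.cos(a)
    m=(p.min(2)>(110 if n=='scene' else 190))&(abs(y)<.082)&(x>-.12)&(x<.13)
    for lo,hi in((-.076,-.064),(.064,.076),(-.03,.03)):
        k=m&(y>lo)&(y<hi); print(n,lo,hi,k.sum(),x[k].min().round(4) if k.any() else'',np.sort(x[k])[-4:].round(4))
o=ctrl.get_obs();print(o['time_s'],o['wrist_force'])
```

```text
scene -0.076 -0.064 78 -0.0668 [0.0758 0.0809 0.0835 0.0886]
scene 0.064 0.076 65 -0.0683 [0.0785 0.0811 0.0858 0.0883]
scene -0.03 0.03 601 -0.069 [0.0686 0.0688 0.0691 0.0696]
top -0.076 -0.064 83 -0.071 [0.076  0.0793 0.0826 0.0859]
top 0.064 0.076 11 0.0541 [0.0772 0.0805 0.0838 0.0872]
top -0.03 0.03 154 0.0401 [0.0701 0.0701 0.0701 0.0702]
12.6 [-0.06630911 -0.7145872  -0.26840117]
```

```bash
python3 -c "
from bench import ctrl
print(ctrl.hand_in())"
```

```text
the job is handed in; nothing more can be done
None
```

The crate is closed: the flap lies flat with its free edge tucked under the lip, and it stayed shut after the robot let go. I handed the job in at about 12.6 s; the hand-in gives no verdict.

I pushed the flap over with the shut fingertips just on the hinge side of the ridge, pressed it down at about 12 N, and slid it forward until it stopped. Then I lifted straight up so it wouldn't be dragged back.

**Stop:** at the end the tool stopped at x = 0.547 m, where I had estimated 0.549 m for fully home. The push force rose to 21 N with no further movement.

**Free edge:** with the robot clear, the side strips of the flap's free edge measure crate x ≈ 86–89 mm in both views. Fully home would be 90 mm, so this agrees within about one pixel (3 mm).

**Flap angle:** the fitted angle after release was about 0.04 rad. I read this as the spring holding the flap up against the underside of the lip.

**Crate:** its centre measured within about 1 mm of where it started, and its yaw within 0.3°.

**Other items:** the label roll measured in the same place. The tape, mug and the other items in the final views look unmoved, but I judged those by eye only.

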